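# Make the capacitor unit safe and pull its link plug

### The job

Make the capacitor unit safe: press the bench pedal right down to its stop and hold it there for about two seconds so that the unit discharges, then let the pedal come fully back up. Only after that, pull the black link plug out of the unit's socket and set it down inside the grey tray without dropping it. Leave the multimeter, screwdriver and bottle where they are.

Things in the scene. Friction and masses are not known exactly. Their poses are not given: they have to be found in the camera images.
- pedal_base: Fixed bench pedal: dark steel base plate 190 (x) x 110 (y) x 12 mm high, with two hinge cheeks 43 mm high near its +x end. Origin: centre of the underside; x points from the tread's free end to its hinge (at yaw 0 the free end faces the robot). Hinge axis: parallel to y, 70 mm to +x of the origin, 30 mm above the bench. Tread: aluminium, 155 x 80 mm.
- pedal_pad (a point): The place to press: on the top of the tread's ribbed black rubber pad (100 x 74 mm), on its centre line, 120 mm from the hinge axis, 35 mm short of the tread's free end. Moves with the tread: 78 mm above the bench when the pedal is up, 29 mm lower on its stop.
- pedal (a joint): Tread angle (rad): 0 = fully up (tread slopes 0.32 rad up towards its free end), 0.25 = on its stop. A spring lifts it; pressed at pedal_pad it needs about 5 N to start and 13 N at the stop, beyond which it does not yield.
- bank: Capacitor unit: fixed grey box 160 (x) x 130 (y) x 75 mm high with the socket in the middle of its flat top. Origin: centre of the underside. The socket is an upright pocket 42 mm deep, 20 mm along x and 42 mm along y. Two black terminal knobs 18 mm across and 14 mm high stand on the top, at x = +66 mm, y = +/-35 mm.
- plug: Link plug, no lead, 96 mm long, about 150 g, upright in the unit's socket. Origin: centre of the flange's underside, which rests on the unit's top (z 75 mm); z up, axes parallel to the unit's. Black flange 34 (x) x 64 (y) x 14 mm; on it a flat black handle 22 (x) x 60 (y) mm from z = 14 to 60 mm; below, a grey shank 18 (x) x 40 (y) mm, 36 mm deep.
- plug_handle (a point): Grip point in the plug's handle, on its axis, 42 mm above the plug's origin. Pinch across the 22 mm thickness (plug x). A sprung detent in the socket holds the shank: the plug comes straight up with a pull of about 5 to 15 N in the first 20 mm and is clear after 36 mm.
- tray: Fixed open grey plastic tray, 210 (x) x 160 (y) x 35 mm high outside, walls and floor 5 mm thick. Origin: centre of the underside.
- meter: Loose black multimeter lying on the bench, 160 x 80 x 34 mm; origin: centre of the underside. A bystander.
- driver: Loose screwdriver lying on the bench, 190 mm long; origin under its middle. A bystander.
- bottle: Loose standing drinks bottle, 66 mm across, 200 mm high; origin: centre of the underside. A bystander.
Not all that is in view belongs to the job. Leave any pink look-alike of the bank alone. What is shaped like the pedal_base but green is not meant.

How it is judged:
By the outcome, as a careful person would: the job done as asked, in the order asked, and still so for the second after the job is handed in, with the robot touching nothing.
It also fails if it takes over 61 s, if anything falls off the work surface, if the arm or the gripper's body presses on something with over 40 N, if the wrist force passes 120 N, or if a joint passes its speed limit or range.

### The arm

A 6-joint arm with a two-finger parallel gripper is mounted at the origin on the work surface. World frame = base frame: x ahead of the robot, y to its left, z up, the work surface at z = 0. Lengths are in mm, angles in rad, forces in N, time in s.
With the tool pointing down it reaches from about 350 to 975 mm from the base axis. Payload 7.1 kg.
Tool frame: the origin (TCP) lies at the very end of the fingers, on their centre line; the grasp point (between the pads) lies 19 mm behind it; x points along the fingers, y is the direction in which the jaws open and shut, and the axes are right-handed (so a half turn about x gives the same grasp; the last joint's range is limited). The gripper opens to 88 mm and grips with 3 to 60 N. Pads are 20 mm wide; open, the fingers measure 115 mm over their backs; the gripper's body (75 mm by 178 mm) begins 61 mm behind the grasp point.
Start: joints at [-1.139, 0.423, 1.63, -0, 1.089, -0.019], TCP at [272.318, -562.537, 185.975] pointing down, gripper open.
Joint ranges: [-3, 3], [-0.9, 2.11], [0.09, 2.58], [-1.31, 4.45], [0.11, 2.69], [-2.54, 2.54]. Speed limits (rad/s): [2.39, 2.39, 3.01, 3.14, 3.14, 3.14].

### API

Orientations are given as a rotation vector (axis times angle).
In Python, from workcell import ctrl gives the robot as it stands. The module is installed in compiled form; this text tells all that it offers.
- The arm moves only by the tool carry_out, never from a script. Its argument "commands" is a list of rows, each a list of 6 numbers: the shift along the tool's x, y, z in m, then the turn, a rotation vector about the tool's x, y, z in degrees. In form: [[tx, ty, tz, rx, ry, rz], ...]. A call has 1 to 8 rows; each row shifts and turns the pose as measured when the row begins, along the tool's axes as they then stand; what a row does not reach is not made up. A row lasts 1/8 s, in which the tool goes at most 62.5 mm and 10.7 degrees, less where a joint would pass 70% of its speed; a pose out of reach is approached as far as the arm can. A call with a gripper value outside its range is refused whole. "grip" is the closure, from 0 (fully open) to 1 (shut), set as the call begins (left out, the last holds). The fingers move at their own pace and stop on an object; the grip force is fixed at half the most. Time passes only in rows, so rows that do not move let the fingers close. It gives the time, the measured TCP pose, the force and the opening at its end, in the units of the state.
- ctrl.get_obs(): the state, without advancing time (a new reading comes with each control period).
- ctrl.get_image(name): name is "scene" or "top" or "wrist"; returns a dict with "pixels" (384x512x3 uint8, blue, green, red), "intrinsics" (3x3 intrinsics, pixels), "dist_coeffs" ([k1, k2, p1, p2, k3] as OpenCV has them; the pictures are not rectified), "rvec" (rotation vector, rad) and "tvec" (3), from world to camera coordinates, as OpenCV has them. Camera axes: x right, y down, z forward; pixel columns grow to the right and rows downward; lengths in mm; the calibration is good to about 2 mm. A picture is of the moment at which its call begins. There is no depth.
- ctrl.close_job(): hands the job in, once; it reports no verdict.
The state is a dict: "t": time; "qpos": joint angles; "qvel": joint speeds; "joint_torque": joint torques, N m; "ee_pos": TCP position; "orientation": TCP orientation; "ft_force": force on the tool from outside, world axes, zero at the start; "moment": the same for the moment, N m; "width": finger opening in mm.
Only numpy, scipy, OpenCV 4.12 (cv2) and the standard library are available. Lean on these libraries where they do the work, as an engineer would, in place of code of your own. Each camera call takes 0.05 s, during which the arm holds its last target. There are 200 camera calls.

## Working session

There is one attempt and no reset: what is moved stays moved. The work goes in short steps, Python scripts to look and compute and a tool call to move; the robot and the scene stay as the last step left them, time stands still between calls to the robot, and variables do not carry over. Pictures are saved under pics/ and viewed, about 8 in all and at most 12, crops included, and the job is handed in when it is done.

Besides the shell and the picture viewer there is one more tool, called after "Emit:" in YAML: its name, and indented under it one key for each argument. carry_out: Moves the arm, as the interface text tells. Its arguments: {"type":"object","properties":{"commands":{"type":"array"},"grip":{"type":"number"}},"required":["commands"]}

```bash
mkdir -p pics; cat > h.py <<'E'
import numpy as np,cv2,pickle
from workcell import ctrl
def snap(n,f):
    d=ctrl.get_image(n); cv2.imwrite(f'pics/{f}.png',d['pixels']); pickle.dump(d,open(f'pics/{f}.pkl','wb')); return d
def load(f): return pickle.load(open(f'pics/{f}.pkl','rb'))
def ray(d,uv,z):
    K=np.array(d['intrinsics'],float);D=np.array(d['dist_coeffs'],float)
    R=cv2.Rodrigues(np.array(d['rvec'],float))[0];t=np.array(d['tvec'],float).ravel()
    p=cv2.undistortPoints(np.array(uv,float).reshape(-1,1,2),K,D).reshape(-1,2)
    o=-R.T@t; v=np.c_[p,np.ones(len(p))]@R
    return o+v*((z-o[2])/v[:,2])[:,None]
def proj(d,P): return cv2.projectPoints(np.array(P,float).reshape(-1,1,3),np.array(d['rvec'],float),np.array(d['tvec'],float),np.array(d['intrinsics'],float),np.array(d['dist_coeffs'],float))[0].reshape(-1,2)
E
python3 - <<'E'
from h import *
a=snap('top','top0');b=snap('scene','sc0')
cv2.imwrite('pics/t0.png',cv2.resize(a['pixels'],(800,600)))
cv2.imwrite('pics/s0.png',cv2.resize(b['pixels'],(800,600)))
print(ctrl.get_obs())
E
```

```text
{'t': 0.1, 'qpos': array([-1.13902125e+00,  4.23798379e-01,  1.63061649e+00, -1.08273330e-05,
        1.08865210e+00, -1.89861374e-02]), 'qvel': array([-0.00034445, -0.00188184, -0.0030307 ,  0.00161075, -0.00124061,
        0.00135728]), 'joint_torque': array([ 2.06064451e-04, -5.45611989e+01, -2.74320477e+01,  6.44551311e-02,
        1.88499084e-02, -3.72277100e-05]), 'ee_pos': array([ 272.06626373, -562.03041389,  185.257148  ]), 'orientation': array([ 1.97152418,  0.45355818, -1.97215438]), 'ft_force': array([ 0.22660951, -0.21002561,  0.06352103]), 'moment': array([ 0.02466595, -0.02884249,  0.00929114]), 'width': 87.6199483512768}
```

View pics/t0.png

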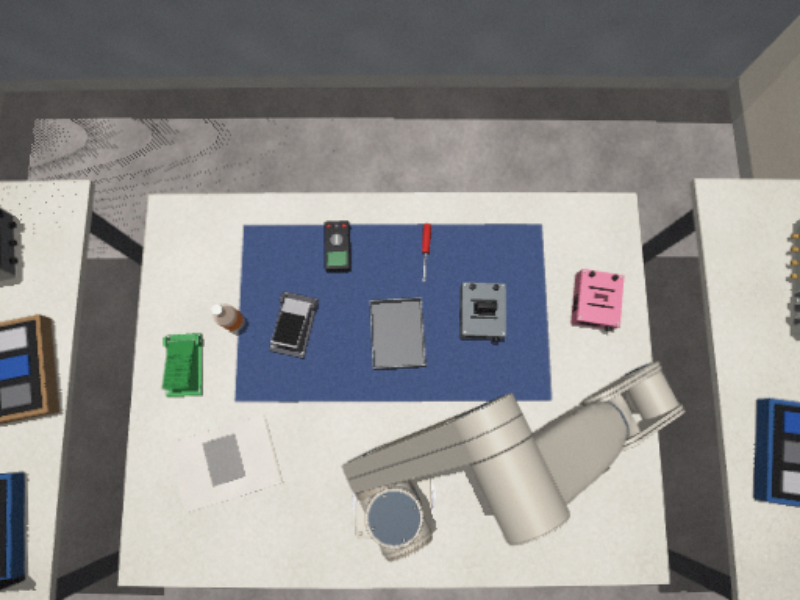

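View pics/s0.png

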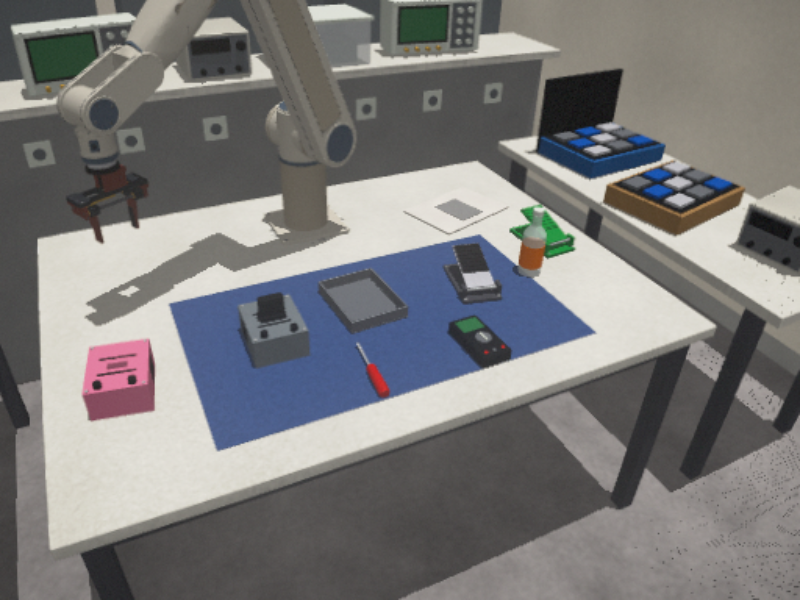

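The top view (800×600) shows the dark pedal at about (294,323), the tray at (398,333), and the bank with its plug at (484,308). The meter, screwdriver, bottle, and the green and pink decoys are all clear of these. I'll enlarge that region next.

```bash
python3 - <<'E'
from h import *
a=load('top0')['pixels']
p=a[178:243,168:250]; q=a[172:237,248:330]
im=np.hstack([p,q]) 
im=np.vstack([cv2.resize(p,None,fx=7,fy=7,interpolation=cv2.INTER_CUBIC)[:300*2],])
A=cv2.resize(a[175:240,165:265],(800,520),interpolation=cv2.INTER_CUBIC)
cv2.imwrite('pics/c1.png',A)
B=cv2.resize(a[175:225,285:333],(768,800),interpolation=cv2.INTER_CUBIC)[:600]
cv2.imwrite('pics/c2.png',cv2.resize(a[177:222,285:335],(660,594),interpolation=cv2.INTER_CUBIC))
E
```

```text
(no output)
```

View pics/c1.png

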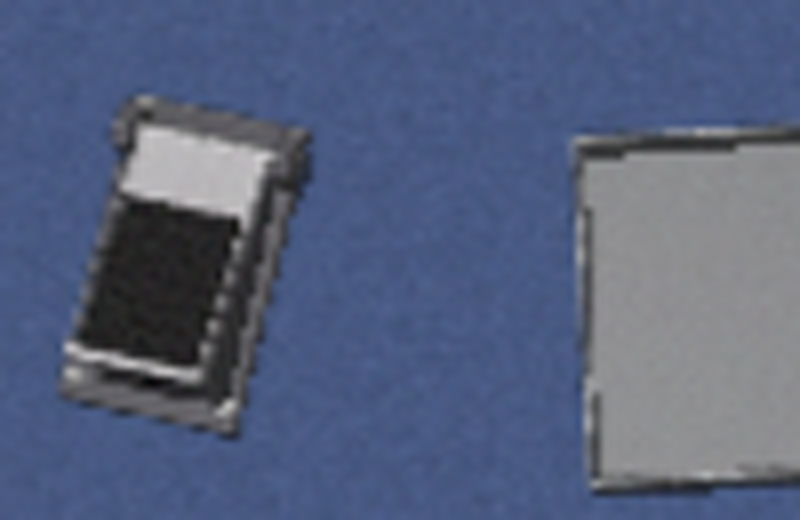

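View pics/c2.png

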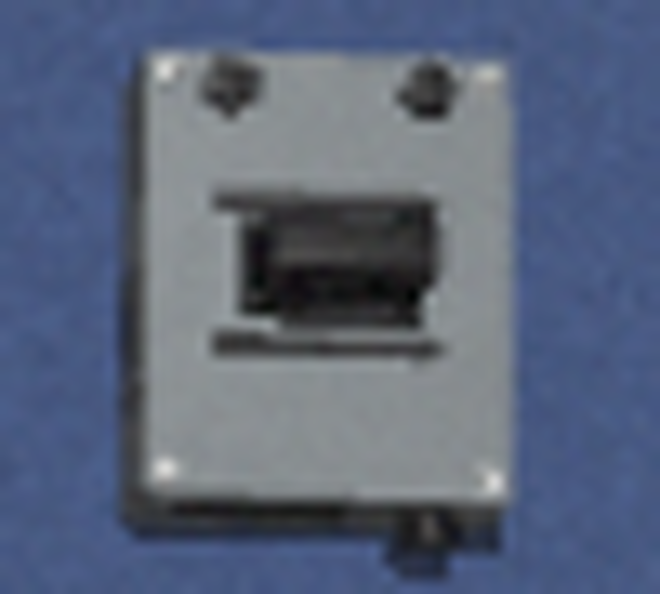

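```bash
python3 - <<'E'
from h import *
d=load('top0')
c1=lambda L:[[165+(x+.5)/8-.5,175+(y+.5)/8-.5] for x,y in L]
c2=lambda L:[[285+(x+.5)/13.2-.5,177+(y+.5)/13.2-.5] for x,y in L]
B=ray(d,c2([(148,52),(508,60),(503,498),(143,490)]),75);print('bank',B.round(),B.mean(0).round())
for z,n,L in [(89,'treadfree',[(68,350),(200,380)]),(41,'treadhinge',[(138,125),(272,155)]),(12,'basefront',[(62,395),(238,432)])]:
    P=ray(d,c1(L),z);print(n,P.round(),P.mean(0).round(),np.linalg.norm(P[1]-P[0]).round())
T=ray(d,np.array([[575,135]]+[[592,488]])*0+c1([(575,140),(592,488)]),35);print('trayleft',T.round())
s=lambda L:[[x*.64,y*.64] for x,y in L]
print('tray',ray(d,s([(371,299),(422,297),(426,365),(374,369)]),35).round())
print('meter/driver/bottle',ray(d,s([(337,246),(426,238),(423,278),(232,322)]),20).round())
E
```

```text
bank [[ 629. -213.   75.]
 [ 626. -342.   75.]
 [ 468. -333.   75.]
 [ 472. -207.   75.]] [ 549. -274.   75.]
treadfree [[450. 356.  89.]
 [433. 279.  89.]] [441. 318.  89.] 78.0
treadhinge [[591. 328.  41.]
 [573. 248.  41.]] [582. 288.  41.] 83.0
basefront [[433. 373.  12.]
 [411. 268.  12.]] [422. 321.  12.] 108.0
trayleft [[583.  67.  35.]
 [375.  57.  35.]]
tray [[ 586.   63.   35.]
 [ 592.  -94.   35.]
 [ 384. -103.   35.]
 [ 373.   53.   35.]]
meter/driver/bottle [[ 760.  171.   20.]
 [ 785. -110.   20.]
 [ 655.  -98.   20.]
 [ 518.  490.   20.]]
```

```bash
cat >> h.py <<'E'
def rel(P,yaw=None):
    "shift in tool axes (m) to world P; turn about tool x (deg) so that jaw axis heads at yaw (mod pi)"
    o=ctrl.get_obs();R=cv2.Rodrigues(np.array(o['orientation']))[0]
    dl=R.T@(np.array(P)-o['ee_pos'])/1000
    y=R[:,1];a=np.arctan2(y[1],y[0])
    print('pos',o['ee_pos'].round(1),'axes(rows x,y,z)',R.T.round(3).tolist(),'jawyaw',a.round(3),'F',o['ft_force'].round(1),'w',round(o['width'],1),'t',round(o['t'],2))
    print('shift',dl.round(4))
    if yaw is not None:
        for k in (yaw,yaw+np.pi):
            e=(k-a+np.pi)%(2*np.pi)-np.pi; print('turn x deg',np.degrees(-e).round(1))
E
python3 -c "
from h import *
rel([473,311,190],-.21)"
```

```text
pos [ 272.1 -562.   185.3] axes(rows x,y,z) [[-0.001, 0.001, -1.0], [0.436, -0.9, -0.001], [-0.9, -0.436, -0.0]] jawyaw -1.12 F [ 0.2 -0.2  0.1] w 87.6 t 0.1
shift [-0.0037 -0.6983 -0.5612]
turn x deg -52.1
turn x deg 127.9
```

Emit:
carry_out:
  commands:
    - [-0.005, 0, 0, -10.4, 0, 0]
    - [-0.005, 0, 0, -10.4, 0, 0]
    - [-0.005, 0, 0, -10.4, 0, 0]
    - [-0.005, 0, 0, -10.4, 0, 0]
    - [-0.005, 0, 0, -10.4, 0, 0]
    - [0, 0, 0, -10.4, 0, 0]
  grip: 1

```text
t: 0.85
ee_pos: [271.2, -560.0, 208.0]
orientation: [1.21, 1.218, -1.206]
ft_force: [-0.3, 0.9, 0.7]
width: 31.1
```

```bash
python3 -c "
from h import *
rel([473,311,190],-.03)"
```

```text
pos [ 271.2 -560.   208. ] axes(rows x,y,z) [[-0.003, 0.007, -1.0], [1.0, 0.003, -0.003], [0.003, -1.0, -0.007]] jawyaw 0.003 F [-0.3  0.9  0.7] w 31.1 t 0.85
shift [ 0.0233  0.2046 -0.8703]
turn x deg 1.9
turn x deg -178.1
```

Emit:
carry_out:
  commands:
    - [0, 0.02, -0.055, 0, 0, 0]
    - [0, 0.02, -0.055, 0, 0, 0]
    - [0, 0.02, -0.055, 0, 0, 0]
    - [0, 0.015, -0.055, 0, 0, 0]
    - [0, 0.015, -0.055, 0, 0, 0]
    - [0, 0.015, -0.055, 0, 0, 0]
    - [0, 0.015, -0.055, 0, 0, 0]
    - [0, 0.01, -0.055, 0, 0, 0]

```text
t: 1.85
ee_pos: [401.2, -109.4, 208.8]
orientation: [1.215, 1.216, -1.209]
ft_force: [1.3, 0.1, -0.8]
width: 0.6
```

Emit:
carry_out:
  commands:
    - [0, 0.015, -0.055, 0, 0, 0]
    - [0, 0.015, -0.055, 0, 0, 0]
    - [0, 0.01, -0.055, 0, 0, 0]
    - [0, 0.01, -0.055, 0, 0, 0]
    - [0, 0.01, -0.055, 0, 0, 0]
    - [0, 0.005, -0.055, 0, 0, 0]
    - [0, 0.005, -0.055, 0, 0, 0]
    - [0, 0, -0.03, 0, 0, 0]

```text
t: 2.85
ee_pos: [471.3, 321.5, 210.9]
orientation: [1.212, 1.217, -1.207]
ft_force: [0.0, -0.7, -0.4]
width: 0.3
```

```bash
python3 -c "
from h import *
rel([473,311,190],-.03)"
```

```text
pos [471.3 321.5 210.9] axes(rows x,y,z) [[-0.003, 0.007, -1.0], [1.0, 0.001, -0.003], [0.001, -1.0, -0.007]] jawyaw 0.001 F [ 0.  -0.7 -0.4] w 0.3 t 2.85
shift [0.0208 0.0017 0.0107]
turn x deg 1.8
turn x deg -178.2
```

Emit:
carry_out:
  commands:
    - [0.03, 0.002, 0.01, 0, 0, 0]
    - [0.04, 0, 0, 0, 0, 0]
    - [0.015, 0, 0, 0, 0, 0]
    - [0, 0, 0, 0, 0, 0]

```text
t: 3.35
ee_pos: [473.0, 315.4, 123.6]
orientation: [1.209, 1.219, -1.203]
ft_force: [0.8, -0.5, 1.1]
width: 0.3
```

```bash
python3 -c "
from h import *
rel([473,311,85],-.03)
d=snap('wrist','w1')
im=cv2.resize(d['pixels'],(768,576))
tip=ctrl.get_obs()['ee_pos']
print(proj(d,[[473,311,78],tip]))
cv2.imwrite('pics/w1b.png',im)"
```

```text
pos [473.  315.4 123.6] axes(rows x,y,z) [[-0.002, 0.007, -1.0], [1.0, 0.006, -0.002], [0.006, -1.0, -0.007]] jawyaw 0.006 F [ 0.8 -0.5  1.1] w 0.3 t 3.35
shift [0.0386 0.0001 0.0047]
turn x deg 2.0
turn x deg -178.0
[[257.79684729 200.82678878]
 [258.10205888 212.28996085]]
```

View pics/w1b.png

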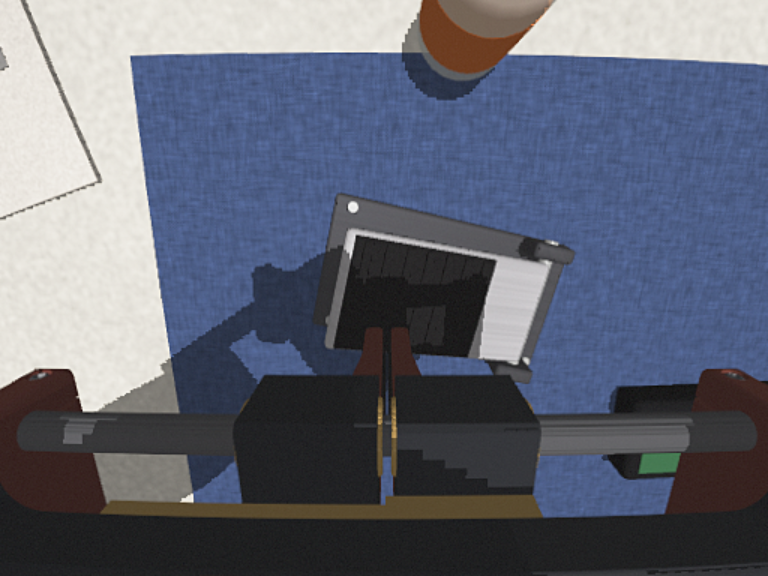

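Emit:
carry_out:
  commands:
    - [0.025, 0, 0, 0, 0, 0]
    - [0.012, 0, 0, 0, 0, 0]
    - [0.006, 0, 0, 0, 0, 0]
    - [0.006, -0.001, 0, 0, 0, 0]
    - [0.006, -0.001, 0, 0, 0, 0]

```text
t: 4.03
ee_pos: [475.7, 318.3, 73.6]
orientation: [1.219, 1.216, -1.194]
ft_force: [0.3, 0.5, -0.4]
width: 0.4
```

Emit:
carry_out:
  commands:
    - [0.006, -0.003, 0.003, 0, 0, 0]
    - [0.006, -0.001, 0.001, 0, 0, 0]

```text
t: 4.28
ee_pos: [471.6, 314.4, 61.1]
orientation: [1.219, 1.216, -1.193]
ft_force: [1.5, 0.6, -0.5]
width: -0.1
```

```bash
python3 -c "
from h import *
d=snap('wrist','w2');e=snap('scene','s2')
cv2.imwrite('pics/w2b.png',np.hstack([cv2.resize(d['pixels'][130:280,180:390],(400,286)),cv2.resize(e['pixels'][140:225,260:380],(400,286),interpolation=cv2.INTER_CUBIC)]))
print(ctrl.get_obs())"
```

```text
{'t': 4.375, 'qpos': array([0.5624078 , 0.50732086, 1.84854049, 0.01060249, 0.77297196,
       0.55006629]), 'qvel': array([ 0.00036748, -0.00688107, -0.0137099 ,  0.00092804,  0.01086075,
       -0.00013924]), 'joint_torque': array([-1.45405057e-02, -5.21791542e+01, -2.02156770e+01,  7.00161746e-02,
       -2.09645662e-01, -5.76110426e-03]), 'ee_pos': array([471.28730514, 314.15408626,  60.69008908]), 'orientation': array([ 1.21852253,  1.21598001, -1.19437567]), 'ft_force': array([ 0.01961873, -0.24019631, -0.12161413]), 'moment': array([-0.01591568, -0.08856576, -0.01998647]), 'width': 0.7407369553390083}
```

View pics/w2b.png

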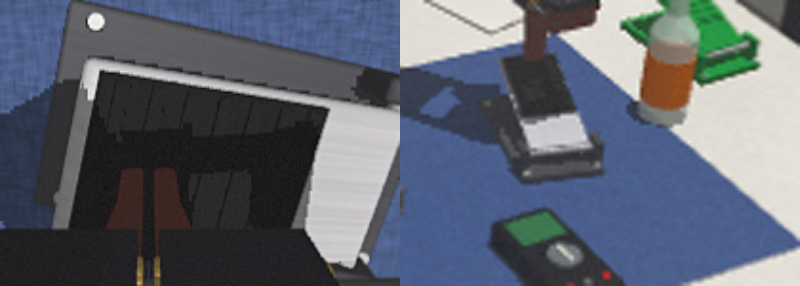

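```bash
python3 - <<'E'
from h import *
from scipy.optimize import least_squares
a=load('w1');b=load('w2');t=load('top0')
def pts(p,q):
    x,y,yaw=p[:3]; th=.32-q
    L=np.array([[155,40],[155,-40],[0+0,40]])  # along, lateral
    out=[]
    h=120*np.sin(.32); off=78-30-h   # normal-ish offset of top above hinge
    off=off/np.cos(.32)
    for s,l in [(155,40),(155,-40),(p[3],37),(p[3]-100,37)]:
        X=70-s*np.cos(th)+off*-np.sin(th)*-1*-1; Z=30+s*np.sin(th)+off*np.cos(th)
        out.append([x+X*np.cos(yaw)-l*np.sin(yaw),y+X*np.sin(yaw)+l*np.cos(yaw),Z])
    return out
o1=np.array([[352,230],[328,346],[358,236],[496,262]])/1.5
f=lambda p,q,d:proj(d,pts(p,q))
r=least_squares(lambda p:(f(p,0,a)-o1).ravel(),[515,301,-.21,150]);p=r.x
print(p,r.fun.round(1))
o2=np.array([[226.2,162.5],[234,167.8],[351.7,186]])
for q in (0,.05,.1,.15,.2,.25): print(q,f(p,q,b)[[0,2,3]].round(1).tolist())
print(o2.tolist()); print('top0 tread',f(p,0,t).round(1), [[165+68/8,175+350/8],[165+25,175+380/8]])
c=np.array(pts(p,0))
x,y,yaw=p[:3];print('pad pt',x+np.cos(yaw)*(70-114-2),y+np.sin(yaw)*(70-116))
E
```

```text
[ 5.22150196e+02  3.01351487e+02 -2.34558806e-01  1.51422270e+02] [ 0.8 -1.2 -1.2  3.1 -0.1 -1.1  0.5 -0.3]
0 [[229.8, 161.3], [234.0, 166.6], [353.0, 188.1]]
0.05 [[228.3, 159.2], [232.4, 164.4], [351.7, 187.4]]
0.1 [[227.5, 157.3], [231.5, 162.4], [350.6, 186.7]]
0.15 [[227.2, 155.7], [231.1, 160.7], [349.6, 186.0]]
0.2 [[227.5, 154.3], [231.3, 159.2], [348.8, 185.4]]
0.25 [[228.2, 153.2], [231.9, 157.9], [348.1, 184.8]]
[[226.2, 162.5], [234.0, 167.8], [351.7, 186.0]]
top0 tread [[172.4 217.6]
 [189.2 221.6]
 [173.3 217.1]
 [179.9 198.5]] [[173.5, 218.75], [190, 222.5]]
pad pt 477.40981479295283 312.0425264570499
```

```bash
python3 - <<'E'
from h import *
d=load('w2');o=ctrl.get_obs();p=o['ee_pos']
R=cv2.Rodrigues(np.array(d['rvec']))[0];print('cam',(-R.T@d['tvec']).round(),p.round(), 'axis',R[2].round(2))
for dy in(-10,0,10):
  print(dy,[proj(d,p+[0,dy,dz])[0].round(1).tolist() for dz in(0,10,20,30,40)])
E
```

```text
cam [470. 383. 261.] [471. 314.  61.] axis [ 0.01 -0.26 -0.97]
-10 [[257.1, 224.1], [257.2, 228.8], [257.2, 234.1], [257.3, 239.9], [257.4, 246.3]]
0 [[257.1, 212.3], [257.2, 216.6], [257.3, 221.3], [257.4, 226.6], [257.5, 232.3]]
10 [[257.2, 200.3], [257.3, 204.1], [257.4, 208.2], [257.5, 212.8], [257.6, 217.9]]
```

Emit:
carry_out:
  commands:
    - [0.005, 0, 0, 0, 0, 0]
    - [0.005, 0, 0, 0, 0, 0]

```text
t: 4.62
ee_pos: [471.8, 314.5, 50.6]
orientation: [1.219, 1.216, -1.193]
ft_force: [0.3, 1.2, 1.0]
width: 0.1
```

```bash
python3 -c "
from h import *
d=snap('wrist','w3');e=snap('scene','s3')
cv2.imwrite('pics/w3b.png',np.hstack([cv2.resize(d['pixels'][140:260,200:290],(400,533),interpolation=cv2.INTER_CUBIC),cv2.resize(e['pixels'][135:205,275:328],(400,533),interpolation=cv2.INTER_CUBIC)]))
o=ctrl.get_obs();print(o['ee_pos'],proj(e,[o['ee_pos'],o['ee_pos']+[0,0,30],[473,312,78],[473,312,49]]))"
```

```text
[471.49970428 314.35269975  50.23417132] [[299.0573269  165.9825197 ]
 [299.6616409  160.04298844]
 [299.33119221 160.75607062]
 [298.74934443 166.49566909]]
```

View pics/w3b.png

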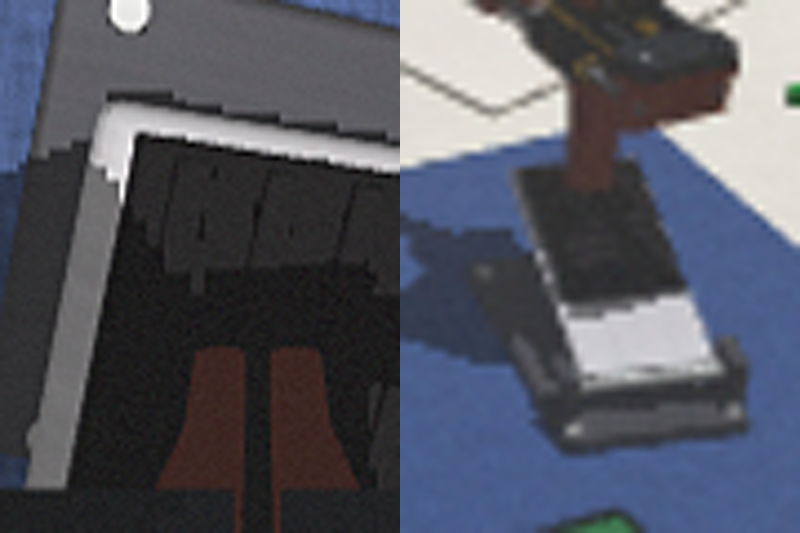

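The fingertips appear to be just touching the tread, about 28 mm above the reported TCP, and the tread is still up. I'll press on by feel and watch the force.

Emit:
carry_out:
  commands:
    - [0.004, 0, 0, 0, 0, 0]
    - [0.004, 0, 0, 0, 0, 0]

```text
t: 4.97
ee_pos: [471.9, 314.8, 42.3]
orientation: [1.219, 1.216, -1.194]
ft_force: [-1.1, -0.4, 5.1]
width: 0.5
```

Emit:
carry_out:
  commands:
    - [0.006, -0.001, 0, 0, 0, 0]
    - [0.006, -0.001, 0, 0, 0, 0]
    - [0.006, -0.001, 0, 0, 0, 0]

```text
t: 5.35
ee_pos: [469.1, 315.9, 25.3]
orientation: [1.221, 1.216, -1.193]
ft_force: [-4.0, 0.7, 11.2]
width: 0.7
```

Emit:
carry_out:
  commands:
    - [0.005, -0.001, 0, 0, 0, 0]
    - [0.004, -0.001, 0, 0, 0, 0]

```text
t: 5.6
ee_pos: [467.2, 316.5, 17.3]
orientation: [1.221, 1.217, -1.192]
ft_force: [-1.4, -2.5, 10.7]
width: 0.4
```

Emit:
carry_out:
  commands:
    - [0.004, 0, 0, 0, 0, 0]

```text
t: 5.72
ee_pos: [466.7, 316.5, 13.9]
orientation: [1.221, 1.217, -1.193]
ft_force: [-5.9, -0.5, 12.9]
width: -0.1
```

Emit:
carry_out:
  commands:
    - [0.003, 0, 0, 0, 0, 0]

```text
t: 5.85
ee_pos: [466.4, 316.7, 12.3]
orientation: [1.221, 1.217, -1.194]
ft_force: [-8.7, -5.3, 35.6]
width: 0.3
```

Emit:
carry_out:
  commands:
    - [0.0005, 0, 0, 0, 0, 0]
    - [0.0005, 0, 0, 0, 0, 0]

```text
t: 6.1
ee_pos: [466.6, 316.6, 13.7]
orientation: [1.22, 1.217, -1.193]
ft_force: [-1.1, -1.6, 12.3]
width: 0.6
```

Emit:
carry_out:
  commands:
    - [0.002, 0, 0, 0, 0, 0]
    - [0.0015, 0, 0, 0, 0, 0]

```text
t: 6.35
ee_pos: [466.5, 316.6, 12.8]
orientation: [1.22, 1.217, -1.193]
ft_force: [-5.2, -4.3, 22.1]
width: 0.0
```

Emit:
carry_out:
  commands:
    - [0.0017, 0, 0, 0, 0, 0]
    - [0.0017, 0, 0, 0, 0, 0]
    - [0.0017, 0, 0, 0, 0, 0]
    - [0.0017, 0, 0, 0, 0, 0]

```text
t: 6.85
ee_pos: [466.5, 316.7, 12.8]
orientation: [1.22, 1.218, -1.192]
ft_force: [-5.4, -4.5, 21.7]
width: 0.4
```

Emit:
carry_out:
  commands:
    - [0.0017, 0, 0, 0, 0, 0]
    - [0.0017, 0, 0, 0, 0, 0]
    - [0.0017, 0, 0, 0, 0, 0]
    - [0.0017, 0, 0, 0, 0, 0]
    - [0.0017, 0, 0, 0, 0, 0]
    - [0.0017, 0, 0, 0, 0, 0]
    - [0.0017, 0, 0, 0, 0, 0]

```text
t: 7.72
ee_pos: [466.5, 316.7, 12.8]
orientation: [1.22, 1.218, -1.191]
ft_force: [-5.5, -3.9, 21.4]
width: 0.3
```

Emit:
carry_out:
  commands:
    - [0.0017, 0, 0, 0, 0, 0]
    - [0.0017, 0, 0, 0, 0, 0]
    - [0.0017, 0, 0, 0, 0, 0]
    - [0.0017, 0, 0, 0, 0, 0]
    - [0.0017, 0, 0, 0, 0, 0]
    - [0.0017, 0, 0, 0, 0, 0]

```text
t: 8.48
ee_pos: [466.5, 316.7, 12.8]
orientation: [1.22, 1.218, -1.191]
ft_force: [-5.0, -4.0, 21.6]
width: 0.4
```

Emit:
carry_out:
  commands:
    - [-0.008, 0.001, 0, 0, 0, 0]
    - [-0.01, 0.001, 0, 0, 0, 0]
    - [-0.012, 0.001, 0, 0, 0, 0]
    - [-0.02, 0, 0, 0, 0, 0]
    - [-0.04, 0, 0, 0, 0, 0]
    - [-0.04, 0, 0, 0, 0, 0]
    - [-0.01, 0, 0, 0, 0, 0]
    - [0, 0, 0, 0, 0, 0]

```text
t: 9.48
ee_pos: [469.0, 314.0, 157.7]
orientation: [1.221, 1.216, -1.189]
ft_force: [0.6, 0.2, -0.8]
width: 0.4
```

```bash
python3 -c "
from h import *
rel([549,-274,180],-.03)
e=snap('scene','s4'); s=load('sc0')['pixels']
cv2.imwrite('pics/s4b.png',np.hstack([cv2.resize(x[130:210,275:345],(400,457),interpolation=cv2.INTER_CUBIC) for x in(s,e['pixels'])]))"
```

```text
pos [469.  314.  157.7] axes(rows x,y,z) [[0.011, 0.016, -1.0], [1.0, 0.007, 0.011], [0.007, -1.0, -0.016]] jawyaw 0.007 F [ 0.6  0.2 -0.8] w 0.4 t 9.47
shift [-0.0311  0.0763  0.5881]
turn x deg 2.1
turn x deg -177.9
```

View pics/s4b.png

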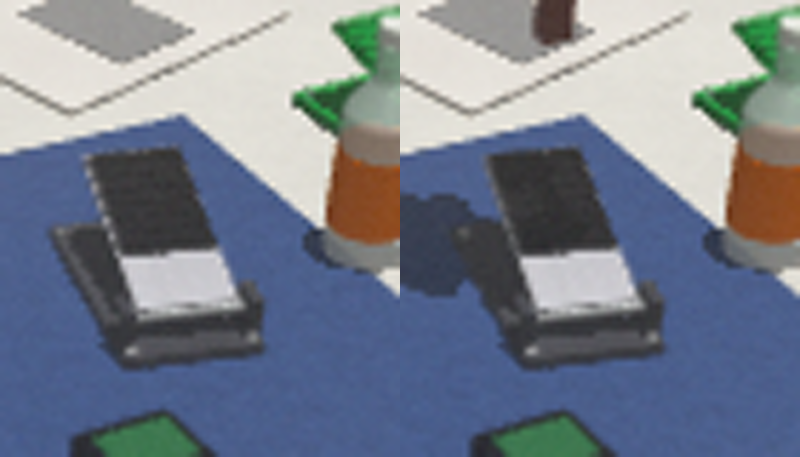

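Emit:
carry_out:
  commands:
    - [-0.03, 0, 0, 2, -0.9, -0.6]
    - [0, 0.01, 0.055, 0, 0, 0]
    - [0, 0.01, 0.055, 0, 0, 0]
    - [0, 0.01, 0.055, 0, 0, 0]
    - [0, 0.01, 0.055, 0, 0, 0]
    - [0, 0.01, 0.055, 0, 0, 0]
  grip: 0

```text
t: 10.28
ee_pos: [506.4, 31.7, 177.8]
orientation: [1.213, 1.207, -1.239]
ft_force: [0.1, 0.2, -0.3]
width: 57.0
```

Emit:
carry_out:
  commands:
    - [0, 0.01, 0.055, 0, 0, 0]
    - [0, 0.01, 0.055, 0, 0, 0]
    - [0, 0.01, 0.055, 0, 0, 0]
    - [0, 0.01, 0.055, 0, 0, 0]
    - [0, 0.01, 0.055, 0, 0, 0]
    - [0, 0, 0.03, 0, 0, 0]
    - [0, 0, 0, 0, 0, 0]

```text
t: 11.15
ee_pos: [543.4, -286.0, 163.4]
orientation: [1.213, 1.225, -1.254]
ft_force: [-0.2, 0.9, 0.2]
width: 88.3
```

```bash
python3 -c "
from h import *
rel([549,-274,180],-.03)
d=snap('wrist','w5')
cv2.imwrite('pics/w5b.png',cv2.resize(d['pixels'],(768,576)))
print(proj(d,[[549,-274,75],[549,-274,135],ctrl.get_obs()['ee_pos']])*1.5)"
```

```text
pos [ 543.4 -286.   163.4] axes(rows x,y,z) [[-0.036, 0.003, -0.999], [0.999, -0.026, -0.036], [-0.026, -1.0, -0.002]] jawyaw -0.026 F [-0.2  0.9  0.2] w 88.3 t 11.15
shift [-0.0168  0.0047 -0.0121]
turn x deg 0.2
turn x deg -179.8
[[397.9242252  262.44334569]
 [397.06955768 282.97300541]
 [385.9303447  316.13919837]]
```

View pics/w5b.png

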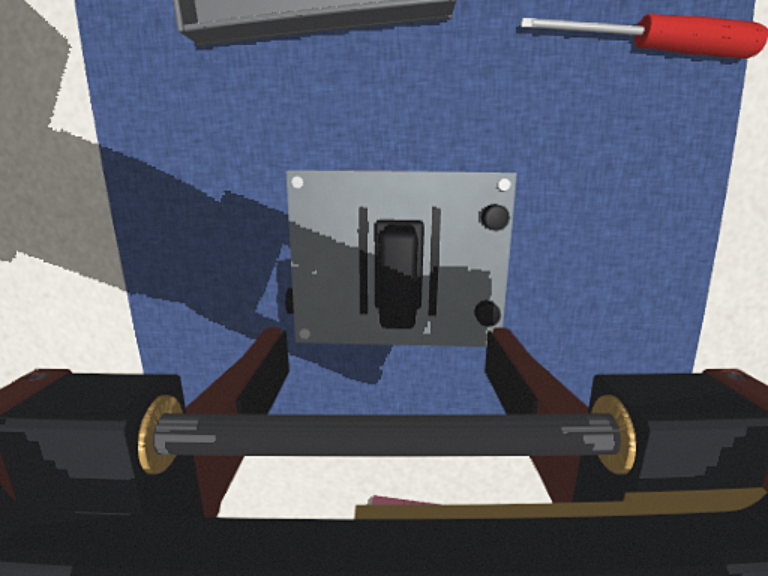

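```bash
python3 -c "
from h import *
d=load('w5');o=ctrl.get_obs();R=cv2.Rodrigues(np.array(o['orientation']))[0];p=o['ee_pos']
for dz in(0,15,25,35,45):
  for dy in (0,10): print(dz,dy,(proj(d,[p-R[:,0]*dz+R[:,1]*44*s-R[:,2]*dy for s in(-1,1)])*1.5).round(0).tolist())
c=np.array([[287,170],[516,172]])/1.5;print(ray(d,c,75).round(1), ray(d,np.array([[399,278],[399,228],[399,327]])/1.5,135).round(1))
"
```

```text
0 0 [[303.0, 316.0], [469.0, 316.0]]
0 10 [[302.0, 298.0], [470.0, 298.0]]
15 0 [[297.0, 326.0], [475.0, 326.0]]
15 10 [[296.0, 307.0], [476.0, 307.0]]
25 0 [[292.0, 334.0], [479.0, 334.0]]
25 10 [[291.0, 314.0], [481.0, 314.0]]
35 0 [[287.0, 342.0], [484.0, 342.0]]
35 10 [[286.0, 321.0], [486.0, 321.0]]
45 0 [[282.0, 352.0], [490.0, 352.0]]
45 10 [[280.0, 330.0], [492.0, 329.0]]
[[ 472.3 -206.2   75. ]
 [ 631.8 -211.8   75. ]] [[ 550.2 -271.   135. ]
 [ 550.7 -241.7  135. ]
 [ 549.6 -301.7  135. ]]
```

Emit:
carry_out:
  commands:
    - [0, 0.006, -0.012, 0.2, 0, 2.1]
    - [0, 0, 0, 0, 0, 0]
    - [0, 0, 0, 0, 0, 0]

```text
t: 11.58
ee_pos: [548.2, -268.9, 160.4]
orientation: [1.23, 1.204, -1.229]
ft_force: [0.4, -0.6, 0.3]
width: 88.0
```

```bash
python3 -c "
from h import *
rel([550,-271.5,65],-.03)"
```

```text
pos [ 548.2 -268.9  160.4] axes(rows x,y,z) [[-0.004, 0.005, -1.0], [1.0, -0.026, -0.004], [-0.026, -1.0, -0.005]] jawyaw -0.026 F [ 0.4 -0.6  0.3] w 88.0 t 11.57
shift [0.0953 0.0022 0.003 ]
turn x deg 0.2
turn x deg -179.8
```

Emit:
carry_out:
  commands:
    - [0.03, 0.002, 0.003, 0, 0, 0]
    - [0.03, 0, 0, 0, 0, 0]
    - [0.02, 0, 0, 0, 0, 0]
    - [0.008, 0, 0, 0, 0, 0]
    - [0.005, 0, 0, 0, 0, 0]
    - [0, 0, 0, 0, 0, 0]

```text
t: 12.32
ee_pos: [551.8, -270.6, 66.4]
orientation: [1.227, 1.203, -1.226]
ft_force: [0.9, -0.2, 0.5]
width: 87.6
```

```bash
python3 -c "
from h import *
rel([550,-271.5,65],-.03)
d=snap('wrist','w6');e=snap('scene','s6')
cv2.imwrite('pics/w6b.png',np.hstack([cv2.resize(d['pixels'][100:260,150:360],(460,350)),cv2.resize(e['pixels'][165:240,140:210],(327,350),interpolation=cv2.INTER_CUBIC)]))"
```

```text
pos [ 551.8 -270.6   66.4] axes(rows x,y,z) [[-0.003, 0.004, -1.0], [1.0, -0.022, -0.003], [-0.022, -1.0, -0.004]] jawyaw -0.022 F [ 0.9 -0.2  0.5] w 87.6 t 12.32
shift [ 0.0014 -0.0018  0.001 ]
turn x deg 0.4
turn x deg -179.6
```

View pics/w6b.png

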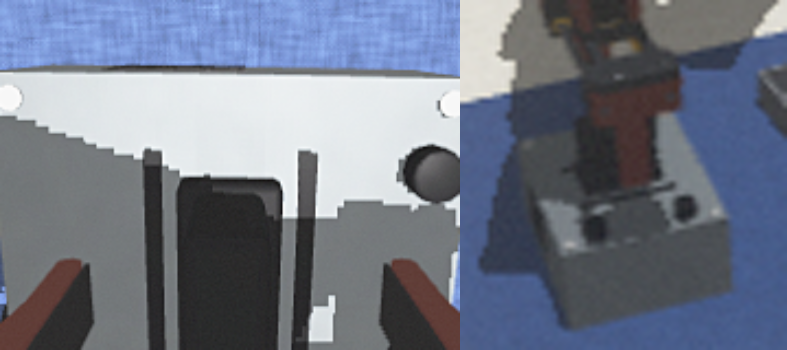

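The fingers straddle the handle and are nearly centred, so I'll close.

Emit:
carry_out:
  commands:
    - [0.002, -0.002, 0.001, 0, 0, 0]
    - [0, 0, 0, 0, 0, 0]
    - [0, 0, 0, 0, 0, 0]
    - [0, 0, 0, 0, 0, 0]
    - [0, 0, 0, 0, 0, 0]
    - [0, 0, 0, 0, 0, 0]
    - [0, 0, 0, 0, 0, 0]
    - [0, 0, 0, 0, 0, 0]
  grip: 1

```text
t: 13.42
ee_pos: [550.3, -272.3, 66.1]
orientation: [1.227, 1.201, -1.225]
ft_force: [-0.7, -0.4, 0.2]
width: 21.8
```

Gripped at 21.8 mm. I'll pull straight up in small steps.

Emit:
carry_out:
  commands:
    - [-0.003, 0, 0, 0, 0, 0]
    - [-0.004, 0, 0, 0, 0, 0]
    - [-0.005, 0, 0, 0, 0, 0]
    - [-0.006, 0, 0, 0, 0, 0]

```text
t: 13.92
ee_pos: [549.0, -272.7, 83.1]
orientation: [1.226, 1.203, -1.227]
ft_force: [-0.4, 1.9, -1.0]
width: 21.7
```

Emit:
carry_out:
  commands:
    - [-0.008, 0, 0, 0, 0, 0]
    - [-0.01, 0, 0, 0, 0, 0]
    - [-0.02, 0, 0, 0, 0, 0]
    - [-0.03, 0, 0, 0, 0, 0]
    - [-0.03, 0, 0, 0, 0, 0]
    - [0, 0, 0, 0, 0, 0]

```text
t: 14.68
ee_pos: [551.5, -272.1, 190.3]
orientation: [1.228, 1.198, -1.223]
ft_force: [0.4, 0.8, -1.4]
width: 21.7
```

```bash
python3 -c "
from h import *
d=load('top0');s=lambda L:[[x*.64,y*.64] for x,y in L]
rel([482,-21,180],-.03)
w=snap('wrist','w7');e=snap('scene','s7')
cv2.imwrite('pics/w7b.png',np.hstack([cv2.resize(w['pixels'],(427,320)),cv2.resize(e['pixels'][150:240,140:260],(427,320),interpolation=cv2.INTER_CUBIC)])[:,:800])"
```

```text
pos [ 551.5 -272.1  190.3] axes(rows x,y,z) [[0.003, 0.002, -1.0], [1.0, -0.022, 0.003], [-0.022, -1.0, -0.002]] jawyaw -0.022 F [ 0.4  0.8 -1.4] w 21.7 t 14.68
shift [ 0.0106 -0.0751 -0.2495]
turn x deg 0.4
turn x deg -179.6
```

View pics/w7b.png

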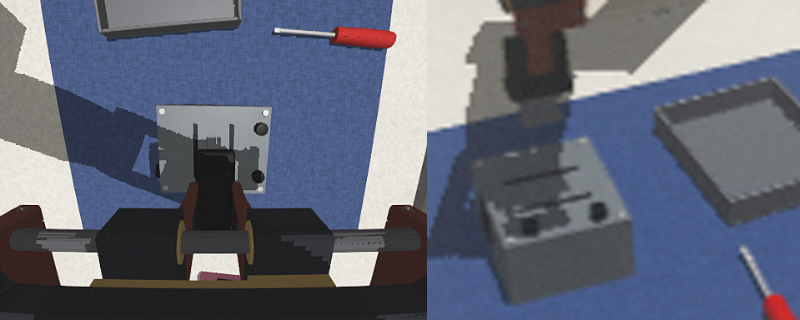

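Emit:
carry_out:
  commands:
    - [0, -0.006, -0.02, 0.4, 0, 0]
    - [0, -0.012, -0.04, 0, 0, 0]
    - [0, -0.013, -0.045, 0, 0, 0]
    - [0, -0.013, -0.045, 0, 0, 0]
    - [0, -0.013, -0.045, 0, 0, 0]
    - [0, -0.01, -0.03, 0, 0, 0]
    - [0, -0.004, -0.015, 0, 0, 0]
    - [0, 0, 0, 0, 0, 0]

```text
t: 15.78
ee_pos: [472.9, -14.5, 179.5]
orientation: [1.23, 1.217, -1.242]
ft_force: [-0.0, -0.2, -1.8]
width: 22.1
```

```bash
python3 -c "
from h import *
rel([484,-20,50],-.03)"
```

```text
pos [472.9 -14.5 179.5] axes(rows x,y,z) [[-0.02, 0.01, -1.0], [0.999, -0.031, -0.02], [-0.031, -0.999, -0.01]] jawyaw -0.031 F [-0.  -0.2 -1.8] w 22.1 t 15.78
shift [0.1292 0.0139 0.0064]
turn x deg -0.1
turn x deg 179.9
```

Emit:
carry_out:
  commands:
    - [0.01, 0.012, 0.006, 0, -0.5, 1.1]
    - [0.03, 0, 0, 0, 0, 0]
    - [0.03, 0, 0, 0, 0, 0]
    - [0.03, 0, 0, 0, 0, 0]
    - [0.02, 0, 0, 0, 0, 0]
    - [0, 0, 0, 0, 0, 0]

```text
t: 16.52
ee_pos: [487.5, -26.3, 54.8]
orientation: [1.235, 1.19, -1.235]
ft_force: [-1.2, -0.0, 0.0]
width: 21.5
```

```bash
python3 -c "
from h import *
rel([484,-20,33],-.03)"
```

```text
pos [487.5 -26.3  54.8] axes(rows x,y,z) [[0.001, -0.001, -1.0], [0.999, -0.036, 0.001], [-0.036, -0.999, 0.001]] jawyaw -0.036 F [-1.2 -0.   0. ] w 21.5 t 16.52
shift [ 0.0218 -0.0037 -0.0062]
turn x deg -0.3
turn x deg 179.7
```

Emit:
carry_out:
  commands:
    - [0.006, 0, 0, 0, 0, 0]
    - [0.005, 0, 0, 0, 0, 0]
    - [0.003, 0, 0, 0, 0, 0]
    - [0.003, 0, 0, 0, 0, 0]
    - [0.002, 0, 0, 0, 0, 0]

```text
t: 17.15
ee_pos: [489.8, -27.4, 36.9]
orientation: [1.238, 1.186, -1.233]
ft_force: [0.4, 0.3, -0.7]
width: 21.8
```

Emit:
carry_out:
  commands:
    - [0.002, 0, 0, 0, 0, 0]

```text
t: 17.27
ee_pos: [490.0, -27.4, 34.9]
orientation: [1.238, 1.186, -1.233]
ft_force: [0.9, -0.2, -0.8]
width: 22.4
```

Emit:
carry_out:
  commands:
    - [0.0015, 0, 0, 0, 0, 0]

```text
t: 17.4
ee_pos: [490.0, -27.3, 33.4]
orientation: [1.238, 1.186, -1.232]
ft_force: [-0.0, -0.3, -1.8]
width: 22.0
```

Emit:
carry_out:
  commands:
    - [0.001, 0, 0, 0, 0, 0]

```text
t: 17.52
ee_pos: [490.0, -27.3, 32.3]
orientation: [1.238, 1.186, -1.233]
ft_force: [0.3, 0.5, -0.6]
width: 22.2
```

Emit:
carry_out:
  commands:
    - [0.001, 0, 0, 0, 0, 0]

```text
t: 17.65
ee_pos: [490.2, -27.4, 32.1]
orientation: [1.238, 1.186, -1.232]
ft_force: [-6.1, -1.8, 23.3]
width: 21.7
```

Emit:
carry_out:
  commands:
    - [0.001, 0, 0, 0, 0, 0]

```text
t: 17.77
ee_pos: [490.1, -27.4, 32.1]
orientation: [1.238, 1.186, -1.233]
ft_force: [-4.6, 0.7, 16.4]
width: 21.7
```

Contact came at the expected height. I'll relax the force, then open.

Emit:
carry_out:
  commands:
    - [0, 0, 0, 0, 0, 0]
    - [0, 0, 0, 0, 0, 0]
    - [0, 0, 0, 0, 0, 0]

```text
t: 18.15
ee_pos: [490.3, -27.4, 32.4]
orientation: [1.238, 1.186, -1.232]
ft_force: [-0.3, -0.6, -1.0]
width: 22.2
```

```bash
python3 -c "
from h import *
rel([490,-27,32],-.03)"
```

```text
pos [490.3 -27.4  32.4] axes(rows x,y,z) [[0.006, -0.002, -1.0], [0.999, -0.037, 0.007], [-0.037, -0.999, 0.001]] jawyaw -0.037 F [-0.3 -0.6 -1. ] w 22.2 t 18.15
shift [ 0.0004 -0.0004 -0.0004]
turn x deg -0.4
turn x deg 179.6
```

Emit:
carry_out:
  commands:
    - [0.0004, 0, 0, 0, 0, 0]
    - [0.0003, 0, 0, 0, 0, 0]

```text
t: 18.4
ee_pos: [490.4, -27.5, 32.2]
orientation: [1.238, 1.186, -1.232]
ft_force: [-2.2, -0.4, 7.8]
width: 21.8
```

Emit:
carry_out:
  commands:
    - [0, 0, 0, 0, 0, 0]
    - [0, 0, 0, 0, 0, 0]
    - [0, 0, 0, 0, 0, 0]
    - [0, 0, 0, 0, 0, 0]
    - [0, 0, 0, 0, 0, 0]
    - [0, 0, 0, 0, 0, 0]
  grip: 0

```text
t: 19.15
ee_pos: [490.6, -27.5, 32.0]
orientation: [1.238, 1.186, -1.232]
ft_force: [-0.9, 0.5, -0.3]
width: 78.4
```

Emit:
carry_out:
  commands:
    - [-0.01, 0, 0, 0, 0, 0]
    - [-0.03, 0, 0, 0, 0, 0]
    - [-0.04, 0, 0, 0, 0, 0]
    - [-0.05, 0, 0, 0, 0, 0]
    - [-0.05, 0, 0, 0, 0, 0]
    - [0, 0, 0, 0, 0, 0]

```text
t: 19.9
ee_pos: [489.3, -27.2, 220.4]
orientation: [1.238, 1.185, -1.231]
ft_force: [-0.2, 0.7, 0.4]
width: 88.0
```

```bash
python3 -c "
from h import *
w=snap('wrist','w8');e=snap('scene','s8')
cv2.imwrite('pics/w8b.png',np.hstack([cv2.resize(w['pixels'],(400,300)),cv2.resize(e['pixels'][130:250,140:340],(400,300),interpolation=cv2.INTER_CUBIC)]))"
```

```text
(no output)
```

View pics/w8b.png

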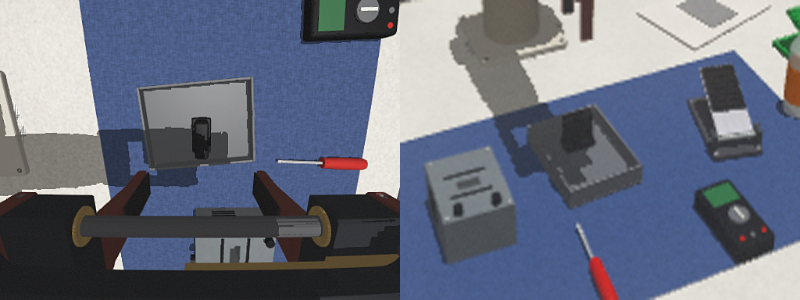

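The plug stands upright inside the tray, the socket is empty, the pedal is up and the bystanders haven't moved. Handing in.

```bash
python3 -c "
from h import *
print(ctrl.close_job())"
```

```text
the job is handed in; nothing more can be done
None
```

The job is done and handed in at about 20 s of the 61 s allowed. No verdict was reported.

- **Pedal:** I pressed it to its stop, where the force rose sharply, and held it there at about 22 N for about 2.2 s. A picture afterwards showed it fully back up. Before that hold, the force peaked briefly at 36 N, then eased to 12 N for about a quarter of a second, so the pedal may have lifted slightly off the stop. I count only the steady hold that followed.
- **Plug:** only after that did I grip the handle (opening 22 mm), pull it straight up and lower it onto the tray floor. Contact came at the height I had predicted. I eased the force off before opening the gripper.
- **Final picture:** the plug was standing upright inside the tray and the socket was empty. The pedal was up, and the meter, screwdriver and what shows of the bottle looked undisturbed. The gripper was clear of everything.

**What disagreed:**
- **Reported tool height:** it read about 36 mm lower than the real fingertips. This showed in the pictures and in where contact came. I corrected for it, using force to find the pedal and pictures for the grasp.
- **Detent force:** I never saw the expected 5 to 15 N, because I only read the force after the plug had passed it.

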